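# Set the bread warmer one click higher

### The job

The bread warmer has two hot plates, each with its own knurled dial in front of it on the robot's side, and both dials stand in the first of three click positions. Put a fingertip on the dial of the plate that carries the basket full of rolls and turn it clockwise, by friction, exactly one click, so that it rests in the middle position (pointer straight at the middle mark). Leave the other dial in its first position, and do not pick up or shift the baskets, the jam jar or anything else on the counter.

Things in the scene. Friction and masses are not known exactly. Their poses are not given: they have to be found in the camera images.
- warmer: Fixed steel bread warmer, 400 (x) by 560 (y) by 60 mm tall. Origin: centre of its underside. Own x points from the dial strip to the plates (away from the robot), y left, z up. The dial strip is the 140 mm along its -x side, top 60 mm up, dials centred at own x -128 mm, y +140 and -140 mm. The two white plates (240 by 250 mm, top 64 mm up) are centred at own x 72, y +140 and -140 mm.
- dial_left_top (a point): Centre of the flat top face of the left dial (own y +140 mm of the warmer), 82 mm above the counter. The dial is a flat-topped disc, 100 mm across and 20 mm tall, vertical axis, knurled aluminium rim, black top with a white pointer line. It stands fixed on the strip, only turns, and is too wide to pinch.
- dial_right_top (a point): Centre of the flat top face of the right dial (own y -140 mm of the warmer), the same in every way as the left dial. A fingertip pressed down on a dial's top face with 7 to 11 N, about 36 mm from the centre, drags it round.
- dial_left (a joint): Angle of the left dial, rad, growing clockwise seen from above. Sprung click positions at 0, 0.70 and 1.40, with white marks on the strip beyond the dial; stops at -0.12 and 1.52. At 0.70 the pointer points along the warmer's own +x. Let go, it snaps into the nearest notch (within 0.04); the crests lie near 0.35 and 1.05 and take 0.09 N m (2.5 N at 36 mm radius).
- dial_right (a joint): Angle of the right dial, the same as dial_left.
- full_basket_mid (a point): Centre (32 mm up) of the woven basket heaped with bread rolls, loose, 190 by 200 mm, rim 65 mm high, rolls up to 92 mm; its floor stands on one of the two plates. Not to be moved.
- empty_basket_mid (a point): Centre (32 mm up) of the like basket without any rolls, loose, on the other plate. Not to be moved.
- jam_jar: Loose glass jar, 54 mm across, 75 mm tall, standing on the dial strip between the two dials; origin at the centre of its underside. Bystander.
- spoon: Loose wooden spoon, 240 mm long, lying on the counter to the left of the warmer, along its own x, origin under its middle; bystander.
- mug: Loose white mug, 80 mm across, 90 mm tall, on the counter to the left; origin under its centre. Bystander.
- loaf: Loose round loaf, 150 mm across, 75 mm tall, on a wooden board 18 mm thick to the right; origin under its centre. Bystander.
- bowl: Loose white bowl, 120 mm across, 50 mm tall, on the counter to the right near the robot; origin under its centre. Bystander.

How it is judged:
By the outcome, as a careful person would: the job done as asked, in the order asked, and still so for the second after the job is handed in, with the robot touching nothing.
It also fails if it takes over 48 s, if anything falls off the work surface, if the arm or the gripper's body presses on something with over 40 N, if the wrist force passes 120 N, or if a joint passes its speed limit or range.

### The arm

A 7-joint arm with a two-finger parallel gripper is mounted at the origin on the work surface. World frame = base frame: x ahead of the robot, y to its left, z up, the work surface at z = 0. Lengths are in m, angles in rad, forces in N, time in s.
With the tool pointing down it reaches from about 0.425 to 0.95 m from the base axis. Payload 4.7 kg.
Tool frame: the origin (TCP) lies at the very end of the fingers, on their centre line; the grasp point (between the pads) lies 19 mm behind it; z points along the fingers, y is the line along which they close (so a half turn about z gives the same grasp; the last joint's range is limited). The gripper opens to 87 mm and grips with 3 to 60 N. Pads are 19 mm wide; open, the fingers measure 117 mm over their backs; the gripper's body (75 mm by 190 mm) begins 51 mm behind the grasp point.
Start: joints at [1.085, 0.469, -0.049, 1.532, 0.024, 1.141, -0.082], TCP at [0.298, -0.606, 0.223] pointing down, gripper open.
Joint ranges: [-2.59, 2.59], [-0.33, 1.99], [-1.39, 1.29], [0.1, 2.45], [-1.04, 4.18], [0.21, 1.99], [-2.66, 2.66]. Speed limits (rad/s): [2.57, 2.57, 3.14, 3.14, 3.14, 3.14, 3.14].

### API

Orientations are given as a unit quaternion [x, y, z, w].
In Python, from plant import * gives the robot as it stands.
- The arm moves only by the shell command python3 -m jog 'ROWS' [OPENING]. ROWS is a JSON object of lists of equal length, an entry for each row: "slide": the shift along the tool's x, y, z in mm, a list of three; "roll": the turn about the tool's z in rad. A call has exactly 5 rows; each row is the pose to reach, as a shift and turn from the pose commanded when the call began, along the tool's axes at that moment; what a row does not reach only later rows make up. A row lasts 1/10 s, in which the tool goes at most 50 mm and 8.59 degrees, less where a joint would pass 70% of its speed; a pose out of reach is approached as far as the arm can. A call with a gripper value outside its range is refused whole. OPENING is the closure, from 0 (fully open) to 1 (shut), set as the call begins (- or left out, the last holds). The fingers move at their own pace and stop on an object; the grip force is fixed at half the most. Time passes only in rows, so rows that repeat a pose let the fingers close, or fill a call up. It gives the time, the measured TCP pose, the force, the opening and the grip force at its end, in the units of the state.
- observe(): the state, without advancing time (a new reading comes with each control period).
- camera(name): name is "scene" or "top" or "wrist"; returns a dict with "image" (420x560x3 uint8, red, green, blue), "fx", "fy", "cx", "cy" (pixels), "k1" (the pictures are not rectified: a ray, as slopes to the right and down, at radius r is drawn at 1 + k1 r^2 times it, then the intrinsics apply), "rvec" (rotation vector, rad) and "tvec" (3), from world to camera coordinates, as OpenCV has them. Camera axes: x right, y down, z forward; pixel columns grow to the right and rows downward; lengths in m; the calibration is good to about 2 mm. A picture is of the moment at which its call begins. There is no depth.
- job_done(): hands the job in; it is judged then, once.
The state is a dict: "time": time; "joint_positions": joint angles; "joint_vel": joint speeds; "tau": joint torques, N m; "eef_pos": TCP position; "eef_rot": TCP orientation; "force": force on the tool from outside, world axes, zero at the start; "ft_torque": the same for the moment, N m; "width": opening from 0.0 (shut) to 1.0 (fully open); "gripper_force": force on a finger pad.
Only numpy, scipy, OpenCV 4.12 (cv2) and the standard library are available. Lean on these libraries where they do the work, as an engineer would, in place of code of your own. Each camera call takes 0.05 s, during which the arm holds its last target. There are 200 camera calls.

## Working session

There is one attempt and no reset: what is moved stays moved. The work goes in short steps, Python scripts to look and compute and a shell command to move; the robot and the scene stay as the last step left them, time stands still between calls to the robot, and variables do not carry over. Pictures are saved under pics/ and viewed, at most 10 in all, crops included, and the job is handed in when it is done.

```bash
mkdir -p pics; python3 - <<'E'
from plant import *
import cv2,pickle
d={n:camera(n) for n in("scene","top")}
pickle.dump(d,open('cams.pkl','wb'))
for n in d:
    cv2.imwrite(f'pics/{n}0.png',d[n]["image"][:,:,::-1]); print(n,[d[n][k] for k in("fx","fy","cx","cy","k1","rvec","tvec")])
print(observe())
E
```

```text
scene [512.2933148829677, 512.2933148829677, 278.4183826479956, 214.19507079697965, -0.07866640328650934, array([ 1.50369814,  1.74598678, -0.93867241]), array([ 0.07859582, -0.22009173,  2.11254618])]
top [422.8136972944066, 422.8136972944066, 275.2145315297011, 208.29121671087367, -0.07753994695636164, array([ 2.20233659, -2.16639516,  0.04552964]), array([-0.01747849,  0.54087947,  1.58407119])]
{'time': 0.1, 'joint_positions': array([ 1.08512735,  0.46934074, -0.04861805,  1.53356508,  0.02411023,
        1.14099561, -0.08231017]), 'joint_vel': array([-0.00119187, -0.00050746,  0.00045951, -0.00212928,  0.00040957,
        0.00014724, -0.00024631]), 'tau': array([ 5.47246545e-04, -5.09169102e+01, -8.14696401e-02, -2.36831260e+01,
       -6.15199283e-02,  3.44883953e-02,  4.30947455e-05]), 'eef_pos': array([ 0.29749571, -0.60530995,  0.22162194]), 'eef_rot': array([ 9.74028136e-01,  2.26425369e-01, -2.23392070e-04, -8.31895715e-04]), 'force': array([ 0.06172374,  0.55485077, -0.37478608]), 'ft_torque': array([0.053684  , 0.00045819, 0.01258883]), 'gripper_force': 0.0, 'width': 1.0027350739825855}
```

View pics/scene0.png

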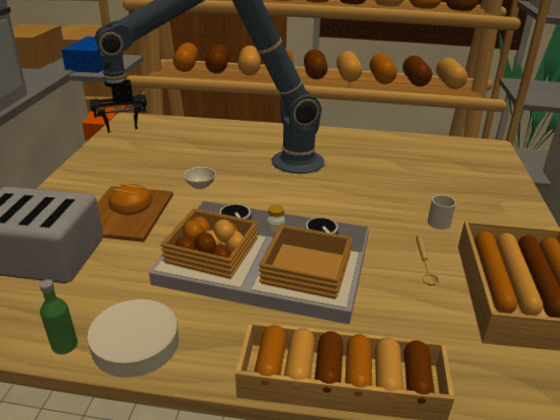

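View pics/top0.png

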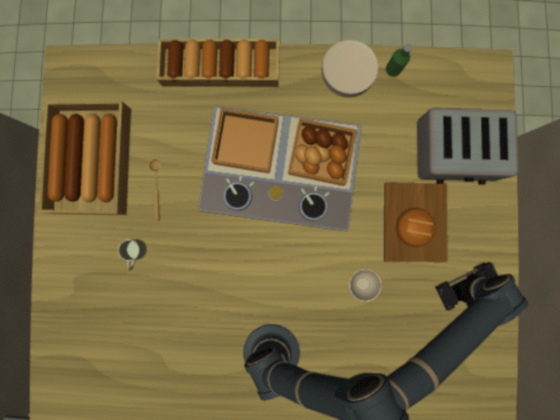

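The full basket sits at about (322,150) in the top view, on the robot's right. Its dial is at (313,206), with the pointer up-left. The other dial is at (237,195) and the jar at (276,193). Next I'll measure the dial centres.

```bash
cat >h.py <<'E'
import numpy as np,cv2,pickle
def ray(c,uv,z):
    D=np.array([c["k1"],0,0,0,0.]);K=np.array([[c["fx"],0,c["cx"]],[0,c["fy"],c["cy"]],[0,0,1.]])
    p=cv2.undistortPoints(np.array(uv,float).reshape(-1,1,2),K,D).reshape(-1,2)
    R=cv2.Rodrigues(np.array(c["rvec"]))[0];o=-R.T@np.array(c["tvec"])
    d=np.c_[p,np.ones(len(p))]@R
    return o+d*((z-o[2])/d[:,2])[:,None]
def dials(c,boxes,thr):
    out=[]
    for x0,y0,x1,y1 in boxes:
        s=c["image"][y0:y1,x0:x1].max(2)
        m=(s<thr).astype(np.uint8)
        n,l,st,ce=cv2.connectedComponentsWithStats(m); i=1+st[1:,4].argmax()
        pts=cv2.findContours((l==i).astype(np.uint8),0,cv2.CHAIN_APPROX_NONE)[0][0].reshape(-1,2)
        h=cv2.convexHull(pts).reshape(-1,2)+[x0,y0]
        P=ray(c,h,.082); e=cv2.minEnclosingCircle(P[:,:2].astype(np.float32)); el=cv2.fitEllipse((P[:,:2]*1000).astype(np.float32))
        out.append((e,el,st[i]))
    return out
E
python3 - <<'E'
from h import *
d=pickle.load(open('cams.pkl','rb'))
for n,b in(("top",[(215,172,262,218),(290,183,337,228)]),("scene",[(302,210,345,245),(214,195,256,228)])):
    for t in (50,65):
        for o in dials(d[n],b,t): print(n,t,np.round(o[0][0],4),round(o[0][1],4),np.round(o[1][0],1),np.round(o[1][1],1))
c=d["top"]
print("strip corners",ray(c,[(199,213),(349,230)],.06).round(3), "jar",ray(c,[(276,193)],.075+.06).round(3))
cv2.imwrite('pics/dials.png',cv2.resize(c["image"][165:240,190:360,::-1],None,fx=4.5,fy=4.5,interpolation=2))
E
```

```text
top 50 [0.5819 0.1314] 0.0391 [581.9 130.9] [76.3 77.3]
top 50 [ 0.5485 -0.1469] 0.0395 [ 548.6 -146.9] [77.4 78. ]
top 65 [0.582  0.1314] 0.0407 [581.9 131.3] [79.7 80.3]
top 65 [ 0.5482 -0.147 ] 0.0409 [ 548.3 -147.3] [79.9 81.1]
scene 50 [0.5849 0.133 ] 0.0409 [581.2 133.8] [68.8 84.2]
scene 50 [ 0.5501 -0.1441] 0.0411 [ 546.7 -143.2] [66.9 85.5]
scene 65 [0.585  0.1338] 0.0421 [581.8 134.2] [73.5 86. ]
scene 65 [ 0.551  -0.1438] 0.0413 [ 547.  -142.3] [70.6 86. ]
strip corners [[ 0.517  0.272  0.06 ]
 [ 0.463 -0.281  0.06 ]] jar [[ 0.588 -0.012  0.135]]
```

View pics/dials.png

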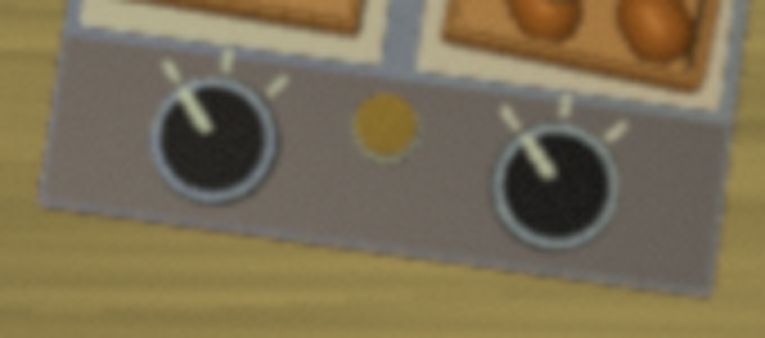

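Measured results:
- **Dials:** centres are 0.280 m apart, which matches the sizes given. The warmer's yaw is about -0.12 rad, and the right dial centre is about (0.549, -0.145).
- **Pointers:** both stand at the first mark.

The plan is to shut the gripper, go to the near side of the right dial, press down and sweep round the dial centre.

```bash
python3 -m jog '{"slide":[[30,-24,0],[66,-52,0],[102,-80,0],[136,-107,0],[170,-134,0]],"roll":[0,0,0,0,0]}' 1
python3 -m jog '{"slide":[[36,-28,0],[72,-56,0],[108,-84,0],[140,-110,0],[165,-130,0]],"roll":[0,0,0,0,0]}'
python3 -m jog '{"slide":[[20,-16,0],[40,-32,0],[55,-43,0],[58,-46,0],[58,-46,0]],"roll":[0.06,0.12,0.18,0.226,0.226]}'
```

```text
time: 0.6
eef_pos: [0.3916, -0.4086, 0.2222]
eef_rot: [0.974, 0.226, -0.0, -0.0]
force: [0.8, 0.2, -0.3]
width: 0.63
gripper_force: 0.0
time: 1.1
eef_pos: [0.4827, -0.2181, 0.2224]
eef_rot: [0.974, 0.228, 0.0, -0.0]
force: [0.1, -0.3, -0.4]
width: 0.17
gripper_force: 0.0
time: 1.6
eef_pos: [0.5138, -0.153, 0.2222]
eef_rot: [0.993, 0.116, -0.0, -0.0]
force: [0.3, -0.1, -0.0]
width: 0.003
gripper_force: 0.0
```

```bash
python3 -m jog '{"slide":[[0,0,30],[0,0,65],[0,0,95],[0,0,118],[0,0,130]],"roll":[0,0,0,0,0]}'
python3 -m jog '{"slide":[[0,0,2],[0,0,4],[0,0,5],[0,0,6],[0,0,6]],"roll":[0,0,0,0,0]}'
python3 - <<'E'
from plant import *
import cv2
for n in("top","wrist"): cv2.imwrite(f'pics/{n}1.png',camera(n)["image"][:,:,::-1])
E
```

```text
time: 2.1
eef_pos: [0.5119, -0.1548, 0.0903]
eef_rot: [0.993, 0.115, -0.002, -0.001]
force: [-0.2, 0.1, -0.4]
width: 0.004
gripper_force: 0.0
time: 2.6
eef_pos: [0.5142, -0.1543, 0.0872]
eef_rot: [0.993, 0.115, 0.001, 0.0]
force: [0.5, 0.5, -0.0]
width: 0.004
gripper_force: 0.0
```

View pics/wrist1.png

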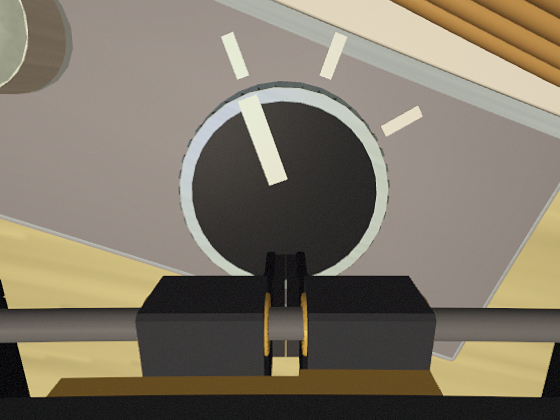

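The wrist view shows the dial centre at about (284,183) with the rim about 104 px out. The closed tips are near (285,255) and the pointer is at the first mark. I'll check the radius numerically.

```bash
python3 - <<'E'
from plant import *
from h import *
c=camera("wrist");o=observe()
print(ray(c,[(284,183),(180,188),(388,188),(284,82)],.082).round(4))
K=np.array([[c["fx"],0,c["cx"]],[0,c["fy"],c["cy"]],[0,0,1.]])
print(cv2.projectPoints(np.array([o["eef_pos"]]),np.array(c["rvec"]),np.array(c["tvec"]),K,np.array([c["k1"],0,0,0.]))[0],o["eef_pos"])
E
```

```text
[[ 0.5561 -0.1434  0.082 ]
 [ 0.5424 -0.0958  0.082 ]
 [ 0.5651 -0.1921  0.082 ]
 [ 0.6    -0.1331  0.082 ]]
[[[285.97400079 270.6381377 ]]] [ 0.51395037 -0.15427883  0.08694089]
```

```bash
python3 -m jog '{"slide":[[0,0,1],[0,0,2],[0,0,3],[0,0,3],[0,0,3]],"roll":[0,0,0,0,0]}'
```

```text
time: 3.25
eef_pos: [0.5137, -0.1542, 0.0835]
eef_rot: [0.993, 0.115, -0.0, 0.0]
force: [-0.2, -0.9, 0.5]
width: 0.01
gripper_force: 0.0
```

```bash
python3 -m jog '{"slide":[[2,0,0],[3,0,0],[3,0,0.5],[3,0,1],[3,0,1]],"roll":[0,0,0,0,0]}'
python3 -m jog '{"slide":[[0,0,0.3],[0,0,0.6],[0,0,1],[0,0,1],[0,0,1]],"roll":[0,0,0,0,0]}'
```

```text
time: 3.75
eef_pos: [0.5166, -0.1535, 0.0825]
eef_rot: [0.993, 0.115, -0.0, 0.0]
force: [0.1, -0.5, 0.9]
width: 0.005
gripper_force: 0.0
time: 4.25
eef_pos: [0.5167, -0.1537, 0.0824]
eef_rot: [0.993, 0.115, 0.0, 0.0]
force: [-1.9, -0.3, 6.6]
width: 0.004
gripper_force: 3.5
```

```bash
python3 -m jog '{"slide":[[0,0,0.2],[0,0,0.4],[0,0,0.5],[0,0,0.5],[0,0,0.5]],"roll":[0,0,0,0,0]}'
```

```text
time: 4.75
eef_pos: [0.5167, -0.1537, 0.0823]
eef_rot: [0.993, 0.115, 0.0, 0.0]
force: [-2.4, 1.0, 9.8]
width: 0.004
gripper_force: 5.2
```

```bash
python3 -m jog '{"slide":[[0.1,-2.5,0],[0.35,-5,0],[0.8,-7.5,0],[1.1,-8.7,0],[1.1,-8.7,0]],"roll":[0.07,0.14,0.21,0.245,0.245]}'
```

```text
time: 5.25
eef_pos: [0.5158, -0.146, 0.0824]
eef_rot: [1.0, -0.008, 0.0, 0.001]
force: [-2.6, -2.5, 10.4]
width: 0.005
gripper_force: 4.9
```

```bash
python3 - <<'E'
from plant import *
import cv2
cv2.imwrite('pics/wrist2.png',camera("wrist")["image"][:,:,::-1])
E
```

```text
(no output)
```

View pics/wrist2.png

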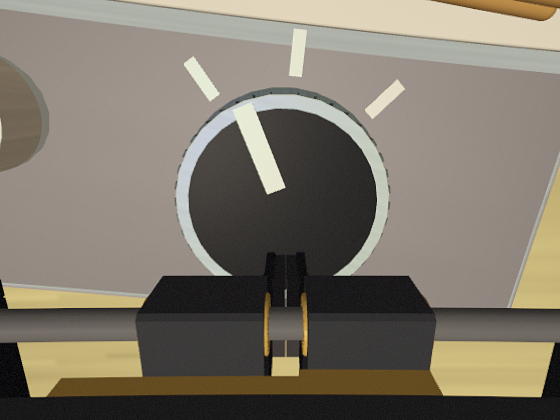

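The pointer stays fixed relative to the tool and has moved about 0.2 rad from the first mark, so it isn't slipping. I'll finish the sweep, then look.

```bash
python3 -m jog '{"slide":[[0.2,-3.6,0],[0.7,-7.1,0],[1.6,-10.6,0],[2.8,-14,0],[3.7,-16,0]],"roll":[0.1,0.2,0.3,0.4,0.46]}'
python3 - <<'E'
from plant import *
import cv2
cv2.imwrite('pics/wrist3.png',camera("wrist")["image"][:,:,::-1])
E
```

```text
time: 5.8
eef_pos: [0.5202, -0.129, 0.0824]
eef_rot: [0.972, -0.236, 0.001, 0.0]
force: [-2.3, -0.7, 8.6]
width: 0.004
gripper_force: 4.6
```

View pics/wrist3.png

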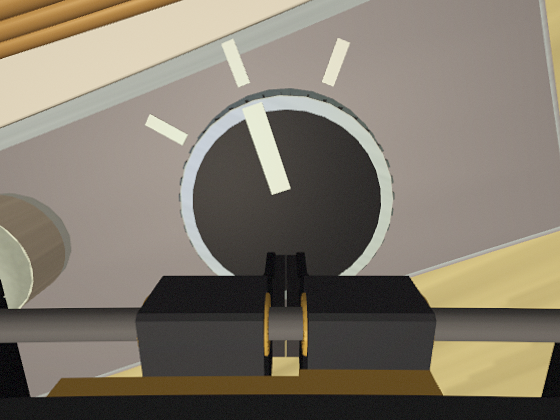

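The pointer tip at (255,105) now lines up with the middle mark at (237,62). Next I'll lift straight up, back away, and check.

```bash
python3 -m jog '{"slide":[[0,0,-5],[0,0,-15],[0,0,-40],[0,0,-80],[0,0,-120]],"roll":[0,0,0,0,0]}'
python3 -m jog '{"slide":[[0,15,-15],[0,45,-20],[0,85,-20],[0,120,-20],[0,140,-20]],"roll":[0,0,0,0,0]}'
python3 -m jog '{"slide":[[0,30,0],[0,70,0],[0,110,0],[0,130,0],[0,130,0]],"roll":[0,0,0,0,0]}'
python3 - <<'E'
from plant import *
import cv2
cv2.imwrite('pics/top3.png',cv2.resize(camera("top")["image"][80:300,110:460,::-1],None,fx=2.2,fy=2.2,interpolation=2))
print(observe()["eef_pos"],observe()["joint_vel"].round(3))
E
```

```text
time: 6.35
eef_pos: [0.5191, -0.1289, 0.2024]
eef_rot: [0.972, -0.235, -0.001, 0.0]
force: [0.4, 0.3, -0.8]
width: 0.003
gripper_force: 0.0
time: 6.85
eef_pos: [0.4538, -0.2565, 0.2217]
eef_rot: [0.972, -0.237, 0.0, 0.001]
force: [-0.5, -0.1, 0.1]
width: 0.007
gripper_force: 0.0
time: 7.35
eef_pos: [0.3939, -0.3724, 0.2215]
eef_rot: [0.971, -0.238, -0.0, 0.001]
force: [-0.1, -0.6, 0.4]
width: 0.006
gripper_force: 0.0
[ 0.39553263 -0.37003084  0.22133683] [-0.034 -0.005 -0.048  0.009 -0.012  0.    -0.006]
```

View pics/top3.png

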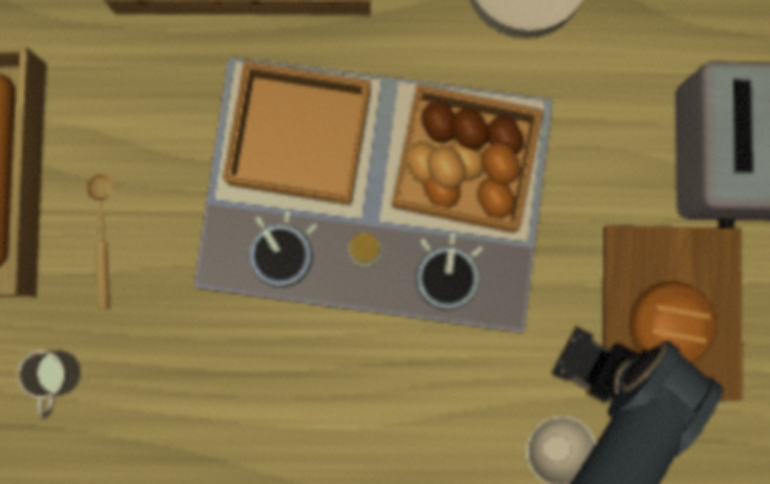

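In the picture the right dial at (448,278) points at its middle mark (452,238). The left dial at (280,255) is still at its first mark. The baskets, jar and other things have not moved, and the arm is clear of everything.

```bash
python3 -c "
from plant import *
print(job_done())"
```

```text
the job is handed in; nothing more can be done
None
```

I turned the right dial, the one for the plate with the full basket, one click clockwise to its middle mark; the left dial is still in its first position, nothing else was moved, and the job is handed in.

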